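Shut down the warming tray: open its guard, sweep the switches off, shut the guard

TASK

Service is over, so shut down the warming tray: swing its clear splash guard up and right back, past upright; sweep every toggle switch in the row over to off (laid over to the right) in one drag along the row from left to right, without lifting the hand away part-way; then shut the guard fully over them again. Leave the pan standing where it is on the tray.

Things in the scene. Friction and masses are not known exactly. Their poses are not given: they have to be found in the camera images.
- tray: Fixed electric warming tray, metal, 350 mm deep, 460 wide plus black end handles; black glass plate (top 54 mm above the worktop) behind a front switch deck (top 50 mm up). Origin: on the worktop, mid-width, 170 mm behind the front edge; x to its back, y to its left, z up. Behind the switches a ridge, x = -70 to -56 mm, 95 mm high; sloping cheeks at y = +-146 mm, 78 mm high beside the switches.
- row (a point): Mid-row, on the deck (tray x = -104, y = 0, z = 50 mm), axes as the tray's. Levers on the line x = 0 at y = 72, 24, -24, -72 mm, pivots 2 mm up, swinging along the row; 28 mm long, 8 thick. Standing (on), a lever's top is 29 mm above the deck; laid over (off) 19 mm, reaching 24 mm to the right: a fingertip drawn along with its end 21 to 27 mm above the deck tips each lever, then passes over it.
- guard_hinge (a point): Middle of the guard's hinge line, on top of the ridge (tray x = -68, y = 0, z = 100 mm), axes as the tray's. The guard turns about y.
- guard_knob (a point): Centre of the guard's steel T-knob, a bar 24 mm long along the hinge direction (y) and 14 thick, mid-width at the guard's front edge; it stands 21 mm off the guard's mid-plane on a 9 mm neck. Shut, it lies 97 mm in front of and 16 mm below the hinge; it moves on a circle of 98 mm radius about the hinge line. Pinched over its two ends it can turn between the fingers.
- guard (a joint): Clear flat splash guard, 300 mm wide, 4 thick, 102 from hinge to front edge, metal edge strips. 0 = shut: from the hinge it slopes down 0.38 rad to the front, over the levers. Grows as the front edge swings up and back; 1.95 = upright, 2.45 = stop, leaning back 0.5 rad. A stiff hinge (0.06 N m, about 1 N at the edge) keeps it where it is left.
- switch1 (a joint): Steel bat-handle toggle number 1 of the row, counted from the left. 0 = on: lever stands up, leaning 15 degrees to the left (+y of the tray); 1.26 = off: laid over 57 degrees to the right. Past upright (0.26) it falls over to off by itself; about 1 N at the tip.
- switch2 (a joint): Steel bat-handle toggle number 2 of the row, counted from the left. 0 = on: lever stands up, leaning 15 degrees to the left (+y of the tray); 1.26 = off: laid over 57 degrees to the right. Past upright (0.26) it falls over to off by itself; about 1 N at the tip.
- switch3 (a joint): Steel bat-handle toggle number 3 of the row, counted from the left. 0 = on: lever stands up, leaning 15 degrees to the left (+y of the tray); 1.26 = off: laid over 57 degrees to the right. Past upright (0.26) it falls over to off by itself; about 1 N at the tip. May already be off at the start.
- switch4 (a joint): Steel bat-handle toggle number 4 of the row, counted from the left. 0 = on: lever stands up, leaning 15 degrees to the left (+y of the tray); 1.26 = off: laid over 57 degrees to the right. Past upright (0.26) it falls over to off by itself; about 1 N at the tip.
- pan: Loose steel pan, 0.4 to 0.8 kg, standing on the glass plate behind the guard; round part 172 mm across, rim 68 mm and handle 75 mm above the plate. Origin: on its underside at the foot of the handle, 75 mm from the round part's centre (which lies at +y of the pan; the handle points to -y).

How it is judged:
By the outcome, as a careful person would: the job done as asked, in the order asked, and still so for the second after the job is handed in, with the robot touching nothing.
It also fails if it takes over 64 s, if anything falls off the work surface, if the arm or the gripper's body presses on something with over 40 N, if the wrist force passes 120 N, or if a joint passes its speed limit or range.

ROBOT

A 6-joint arm with a two-finger parallel gripper is mounted at the origin on a cart in front of the work surface, level with it; the furniture and walls round the work are solid. World frame = base frame: x ahead of the robot, y to its left, z up, the work surface at z = 0. Lengths are in m, angles in rad, forces in N, time in s.
With the tool pointing down it reaches from about 0.375 to 0.9 m from the base axis. Payload 3.1 kg.
Tool frame: the origin (TCP) lies on the centre line of the jaws, within the pads' length; the fingertips stand 17 mm ahead of it and the grasp point (between the pads) lies 2 mm behind it; y points along the fingers, z is the direction in which the jaws open and shut, and the axes are right-handed (so a half turn about y gives the same grasp; the last joint's range is limited). The gripper opens to 85 mm and grips with 20 to 120 N. Pads are 22 mm wide; open, the fingers measure 114 mm over their backs; the gripper's body (76 mm by 85 mm) begins 54 mm behind the grasp point. The pads swing forward as they close: fully open they stand 13 mm farther back than shut.
Start: joints at [1.056, 0.527, 1.433, -0, 1.181, -0.178], TCP at [0.207, 0.59, 0.248] pointing down, gripper open.
Joint ranges: [-3.08, 3.08], [-0.75, 2.2], [0.22, 2.44], [-1.43, 4.57], [0, 2.65], [-2.85, 2.85]. Speed limits (rad/s): [2.79, 2.79, 3.14, 3.14, 3.14, 3.14].

INTERFACE

Orientations are given as a unit quaternion [x, y, z, w].
In Python, from station import manip gives the robot as it stands.
- The arm moves only by the shell command python3 -m handwheel 'ROWS' [FORCE]. ROWS is JSON, one flat list of numbers, 7 for each row, row after row: the shift along the tool's x, y, z in cm, then the turn, a rotation vector about the tool's x, y, z in rad, then the finger opening in cm, from 0 to 8.54. A call has 1 to 10 rows; each row is the pose to reach, as a shift and turn from the pose commanded when the call began, along the tool's axes at that moment; what a row does not reach only later rows make up. A row lasts 1/12 s, in which the tool goes at most 41.7 mm and 7.16 degrees, less where a joint would pass 70% of its speed; a pose out of reach is approached as far as the arm can. A call with a gripper value outside its range is refused whole. The fingers move at their own pace and stop on an object; FORCE is the grip in N (left out, the last holds). Time passes only in rows, so rows that repeat a pose let the fingers close. It gives the time, the measured TCP pose, the force and the opening at its end, in the units of the state.
- manip.sense(): the state, without advancing time (a new reading comes with each control period).
- manip.snapshot(name): name is "side" or "top" or "wrist"; returns a dict with "frame" (480x640x3 uint8, red, green, blue), "depth" (480x640 float32, m along the optical axis (not along the pixel's ray), 0 where there is no reading), "camera_matrix" (3x3 intrinsics, pixels), "rvec" (rotation vector, rad) and "tvec" (3), from world to camera coordinates, as OpenCV has them. Camera axes: x right, y down, z forward; pixel columns grow to the right and rows downward; lengths in m; the calibration is good to about 2 mm. A picture is of the moment at which its call begins.
- manip.sign_off(): hands the job in, once; it reports no verdict.
The state is a dict: "t": time; "q": joint angles; "qd": joint speeds; "tau": joint torques, N m; "tcp_pos": TCP position; "tool_rot": TCP orientation; "force": force on the tool from outside, world axes, zero at the start; "ft_torque": the same for the moment, N m; "finger_gap": opening from 0.0 (shut) to 1.0 (fully open).
Only numpy, scipy, OpenCV 4.12 (cv2) and the standard library are available. Lean on these libraries where they do the work, as an engineer would, in place of code of your own. Each camera call takes 0.05 s, during which the arm holds its last target.

## Working session

There is one attempt and no reset: what is moved stays moved. The work goes in short steps, Python scripts to look and compute and a shell command to move; the robot and the scene stay as the last step left them, time stands still between calls to the robot, and variables do not carry over. Pictures are saved under pics/ and viewed, and the job is handed in when it is done.

```bash
ls; mkdir -p pics; python3 - <<'E'
from station import manip
import cv2,numpy as np
s=manip.sense();print({k:np.round(v,3).tolist() for k,v in s.items()})
for n in("side","top","wrist"):
    d=manip.snapshot(n);cv2.imwrite(f"pics/{n}0.png",d["frame"][:,:,::-1]);np.savez(f"pics/{n}0.npz",**d)
    print(n,d["camera_matrix"].tolist(),d["rvec"],d["tvec"])
E
```

```text
pics
{'t': 0.0, 'q': [1.056, 0.528, 1.434, -0.0, 1.181, -0.178], 'qd': [-0.0, -0.001, -0.0, -0.0, 0.0, 0.0], 'tau': [0.002, -44.237, -17.802, -0.0, 0.009, -0.0], 'tcp_pos': [0.206, 0.589, 0.247], 'tool_rot': [0.698, -0.119, 0.118, -0.696], 'force': [0.888, 0.577, -0.639], 'ft_torque': [-0.019, -0.003, -0.008], 'finger_gap': 0.995}
side [[526.7135431712143, 0.0, 321.9508003265649], [0.0, 526.7135431712143, 237.3699786284874], [0.0, 0.0, 1.0]] [ 0.24832659 -2.56515605  1.58882714] [0.57502094 0.10108812 0.8275407 ]
top [[523.5945589401977, 0.0, 322.7504516417193], [0.0, 523.5945589401977, 235.21605982208172], [0.0, 0.0, 1.0]] [ 2.15216133 -2.18046195  0.03960719] [0.06202048 0.60881295 0.90377124]
wrist [[351.01135517544066, 0.0, 320.5291888498606], [0.0, 351.01135517544066, 242.67584266023235], [0.0, 0.0, 1.0]] [-2.33693686 -1.65672829 -0.26769311] [-0.62409569 -0.03884107  0.38086018]
```

View pics/side0.png

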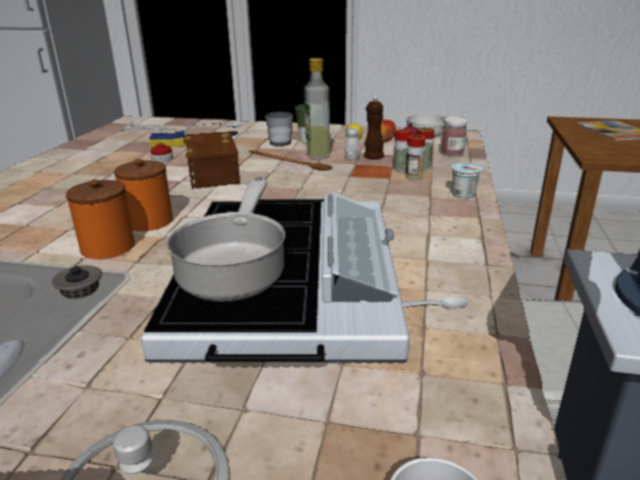

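View pics/top0.png

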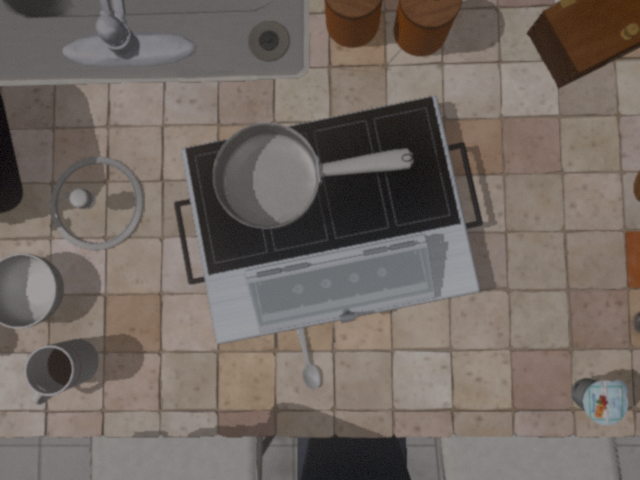

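View pics/wrist0.png

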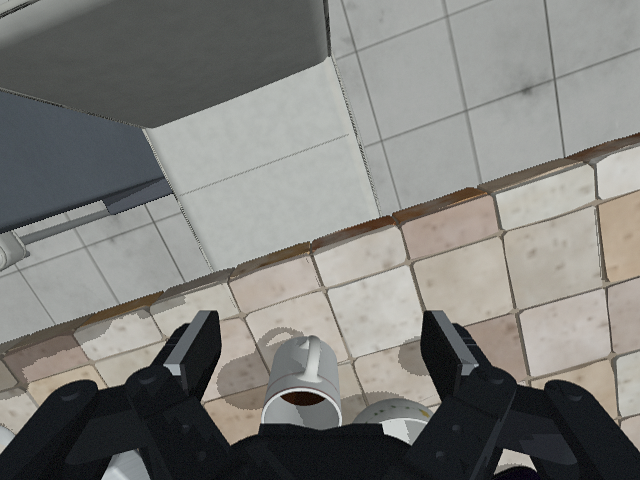

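```bash
python3 - <<'E'
import cv2
im=cv2.imread("pics/top0.png")
cv2.imwrite("pics/c1.png",cv2.resize(im[230:350,200:350],None,fx=5,fy=5,interpolation=cv2.INTER_CUBIC))
cv2.imwrite("pics/c2.png",cv2.resize(im[220:340,340:490],None,fx=5,fy=5,interpolation=cv2.INTER_CUBIC))
cv2.imwrite("pics/c3.png",cv2.resize(im[85:185,180:480],None,fx=2.6,fy=2.6,interpolation=cv2.INTER_CUBIC))
E
```

```text
(no output)
```

View pics/c1.png

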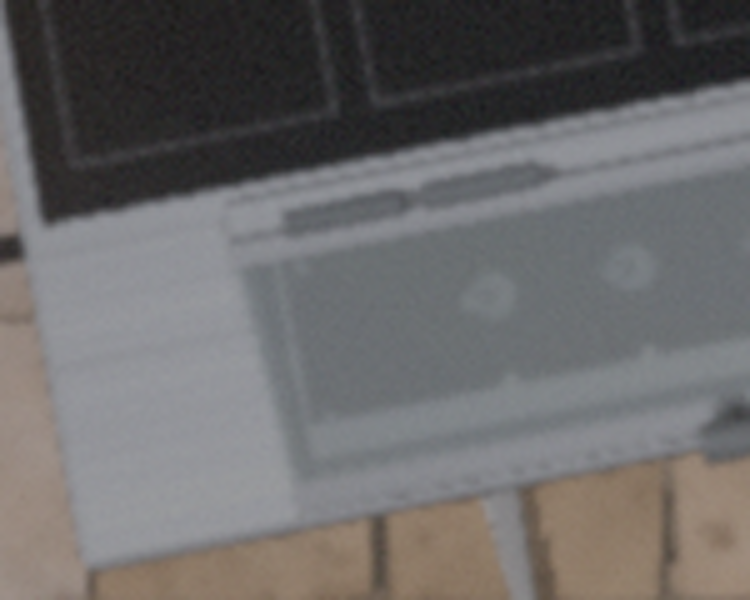

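View pics/c2.png

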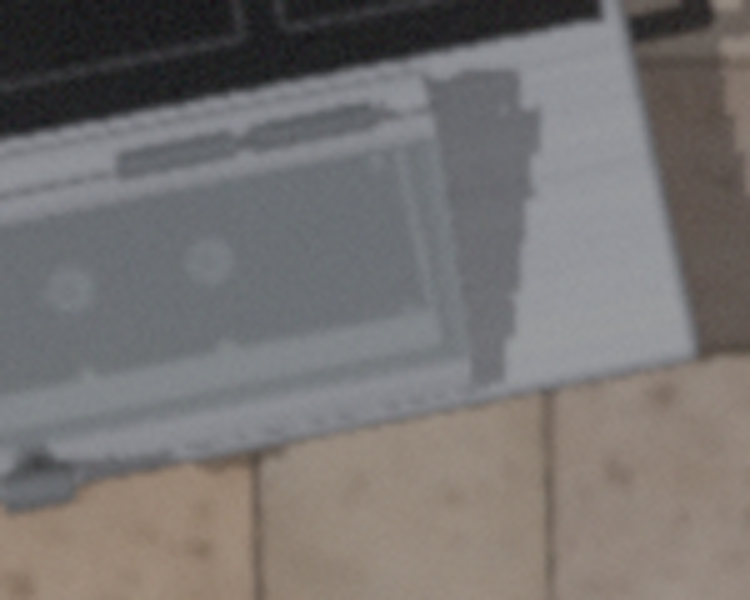

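View pics/c3.png

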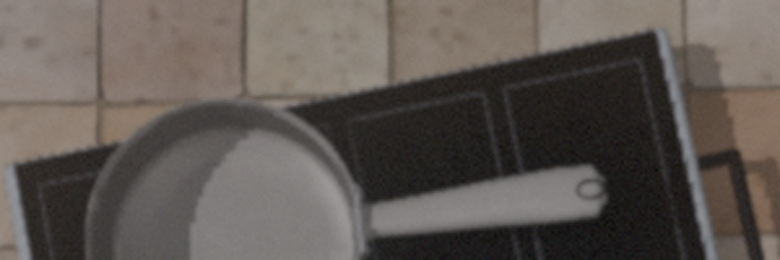

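```bash
cat > h.py <<'E'
import numpy as np,cv2
from scipy.spatial.transform import Rotation as R
def ray(d,u,v,z):
    Rm=cv2.Rodrigues(d["rvec"])[0];c=-Rm.T@d["tvec"]
    r=Rm.T@np.linalg.inv(d["camera_matrix"])@[u,v,1]
    return c+r*(z-c[2])/r[2]
def proj(d,P):
    return cv2.projectPoints(np.asarray(P,float).reshape(-1,3),d["rvec"],d["tvec"],d["camera_matrix"],None)[0].reshape(-1,2)
E
python3 - <<'E'
from h import *
d=dict(np.load("pics/top0.npz"))
C=np.array([ray(d,218,343.6,.05),ray(d,479.2,291,.05),ray(d,183.1,148.5,.054),ray(d,433.8,96.5,.054)])
T=np.array([[-.17,.23],[-.17,-.23],[.18,.23],[.18,-.23]])
for i,j in((0,1),(2,3),(0,2),(1,3)):print(np.linalg.norm(C[i,:2]-C[j,:2]))
a=C[:,:2]-C[:,:2].mean(0);b=T-T.mean(0)
yaw=np.arctan2((b[:,0]*a[:,1]-b[:,1]*a[:,0]).sum(),(a*b).sum())
Rm=np.array([[np.cos(yaw),-np.sin(yaw)],[np.sin(yaw),np.cos(yaw)]])
o=C[:,:2].mean(0)-Rm@T.mean(0);print("yaw",yaw,"o",o)
w=lambda x,y,z:np.r_[o+Rm@[x,y],z]
pts=dict(knob=w(-.165,0,.084),hinge=w(-.068,0,.1),row=w(-.104,0,.05))
for y in(.072,.024,-.024,-.072):pts[f"base{y}"]=w(-.104,y,.052);pts[f"on{y}"]=w(-.104,y+.007,.079);pts[f"off{y}"]=w(-.104,y-.024,.067)
for k,p in pts.items():print(k,p.round(4),proj(d,p)[0].round(1))
print("pan c", ray(d,267,176,.12),"handle end",ray(d,412,158,.129))
dd=d["depth"];print(dd[318,348],dd[318,343:353])
E
```

```text
0.45213690302892895
0.4457642331636894
0.34386539111231995
0.3427537826054794
yaw 0.1879928810933807 o [0.63073874 0.04346681]
knob [0.4686 0.0126 0.084 ] [347.7 318.2]
hinge [0.5639 0.0308 0.1   ] [335.7 259.7]
row [0.5286 0.024  0.05  ] [340.3 281.2]
base0.072 [0.5151 0.0948 0.052 ] [298.9 289.6]
on0.072 [0.5138 0.1016 0.079 ] [293.5 290.9]
off0.072 [0.5196 0.0712 0.067 ] [312.2 287. ]
base0.024 [0.5241 0.0476 0.052 ] [326.5 284. ]
on0.024 [0.5228 0.0545 0.079 ] [321.9 285.1]
off0.024 [0.5286 0.024  0.067 ] [340.3 281.3]
base-0.024 [5.331e-01 5.000e-04 5.200e-02] [354.1 278.4]
on-0.024 [0.5317 0.0073 0.079 ] [350.3 279.4]
off-0.024 [ 0.5375 -0.0231  0.067 ] [368.4 275.6]
base-0.072 [ 0.542  -0.0467  0.052 ] [381.8 272.8]
on-0.072 [ 0.5407 -0.0398  0.079 ] [378.9 273.6]
off-0.072 [ 0.5465 -0.0703  0.067 ] [396.6 269.9]
pan c [0.69905081 0.13898576 0.12      ] handle end [ 0.72172366 -0.09186981  0.129     ]
0.8478359 [0.8474961  0.8486976  0.8494193  0.84699005 0.8465825  0.8478359
 0.8448556  0.84801126 0.8477057  0.8490128 ]
```

```bash
cat >> h.py <<'E'
yaw=0.188;o=np.array([0.6307,0.0435])
Rt=R.from_euler('z',yaw)
def w(x,y,z): return Rt.apply([x,y,z])+np.r_[o,0]
def ori(tilt,sgn=1):
    # tilt>0: tool's back leans toward the robot (fingers point back/down); jaw along tray y*sgn
    yd=np.array([np.sin(tilt),0,-np.cos(tilt)]);zd=np.array([0,sgn,0.]);xd=np.cross(yd,zd)
    return Rt*R.from_matrix(np.c_[xd,yd,zd])
def rows(targets,s=None):
    if s is None:
        from station import manip; s=manip.sense()
    p=np.array(s["tcp_pos"]);q=R.from_quat(s["tool_rot"])
    print("t",round(s["t"],2),"tray tcp",(Rt.inv().apply(p-np.r_[o,0])*1e3).round(1),"y",Rt.inv().apply(q.apply([0,1,0])).round(3),"z",Rt.inv().apply(q.apply([0,0,1])).round(3),"F",np.round(s["force"],1),"gap",round(float(s["finger_gap"])*85,1),"q",np.round(s["q"],2))
    for P,O,g in targets:
        d=q.inv().apply(np.array(P)-p)*100; r=(q.inv()*O).as_rotvec()
        print(",".join(f"{v:.2f}" for v in [*d,*r,g]),"  |d|",d.__abs__().max().round(1),"ang",np.degrees(np.linalg.norm(r)).round(1))
E
python3 - <<'E'
from h import *
for sg in(1,-1): rows([(w(-.165,0,.19),ori(.25,sg),4.5)])
E
```

```text
t 0.15 tray tcp [-314.9  615.7  247.6] y [-0.001 -0.001 -1.   ] z [ 0.501  0.865 -0.002] F [ 0.  -0.5 -0.2] gap 85.1 q [ 1.06  0.53  1.43  0.    1.18 -0.18]
43.83,5.81,-45.76,0.07,-0.52,-0.24,4.50   |d| 45.8 ang 33.3
t 0.15 tray tcp [-314.9  615.7  247.6] y [-0.001 -0.001 -1.   ] z [ 0.501  0.865 -0.002] F [ 0.  -0.5 -0.2] gap 85.1 q [ 1.06  0.53  1.43  0.    1.18 -0.18]
43.83,5.81,-45.76,0.33,2.60,0.09,4.50   |d| 45.8 ang 150.2
```

```bash
python3 -m handwheel '[43.8,5.8,-45.8,0.07,-0.52,-0.24,4.5,43.8,5.8,-45.8,0.07,-0.52,-0.24,4.5,43.8,5.8,-45.8,0.07,-0.52,-0.24,4.5,43.8,5.8,-45.8,0.07,-0.52,-0.24,4.5,43.8,5.8,-45.8,0.07,-0.52,-0.24,4.5,43.8,5.8,-45.8,0.07,-0.52,-0.24,4.5,43.8,5.8,-45.8,0.07,-0.52,-0.24,4.5,43.8,5.8,-45.8,0.07,-0.52,-0.24,4.5,43.8,5.8,-45.8,0.07,-0.52,-0.24,4.5,43.8,5.8,-45.8,0.07,-0.52,-0.24,4.5]' 30; python3 -c "
from h import *
rows([(w(-.165,0,.19),ori(.25),4.5)])"
```

```text
t: 0.98
tcp_pos: [0.3783, 0.2104, 0.2104]
tool_rot: [-0.689, -0.152, -0.021, 0.709]
force: [0.2, 0.9, 0.2]
finger_gap: 0.526
t 0.98 tray tcp [-216.7  211.1  210.4] y [ 0.245  0.005 -0.969] z [0.001 1.    0.005] F [0.2 0.9 0.2] gap 44.7 q [ 0.26  0.27  2.09 -0.02  0.53 -1.48]
4.56,3.14,-21.12,-0.01,-0.00,-0.00,4.50   |d| 21.1 ang 0.3
```

```bash
python3 -m handwheel '[4.4,3,-20.5,0,0,0,4.5,4.4,3,-20.5,0,0,0,4.5,4.4,3,-20.5,0,0,0,4.5,4.4,3,-20.5,0,0,0,4.5,4.4,3,-20.5,0,0,0,4.5,4.4,3,-20.5,0,0,0,4.5,4.4,3,-20.5,0,0,0,4.5]'; python3 - <<'E'
from h import *
from station import manip
rows([(w(-.165,0,.12),ori(.25),4.5),(w(-.165,0,.090),ori(.25),4.5)])
for n in("side","wrist"):
    d=manip.snapshot(n);cv2.imwrite(f"pics/{n}1.png",d["frame"][:,:,::-1]);np.savez(f"pics/{n}1.npz",**d)
    print(n,"knob at",proj(d,[w(-.165,0,.084),w(-.165,.012,.084),w(-.165,-.012,.084)]).round(1).tolist())
im=cv2.imread("pics/side1.png")[130:330,300:500];cv2.imwrite("pics/side1c.png",cv2.resize(im,None,fx=3,fy=3,interpolation=2))
E
```

```text
t: 1.57
tcp_pos: [0.4667, 0.0172, 0.1907]
tool_rot: [-0.689, -0.15, -0.024, 0.709]
force: [-0.2, 0.2, -0.5]
finger_gap: 0.528
t 1.57 tray tcp [-166.     4.8  190.7] y [ 0.245  0.003 -0.969] z [0.007 1.    0.005] F [-0.2  0.2 -0.5] gap 44.9 q [-0.27  0.35  2.04  0.22  0.54 -2.2 ]
-1.64,6.88,-0.52,-0.00,-0.01,-0.00,4.50   |d| 6.9 ang 0.5
-2.37,9.79,-0.53,-0.00,-0.01,-0.00,4.50   |d| 9.8 ang 0.5
side knob at [[390.4, 234.0], [391.2, 237.2], [389.6, 230.8]]
wrist knob at [[307.6, 218.5], [325.4, 218.4], [289.7, 218.7]]
```

View pics/wrist1.png

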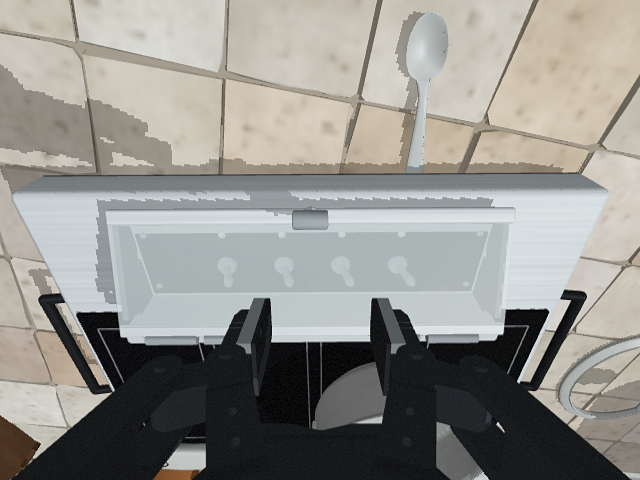

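View pics/side1c.png

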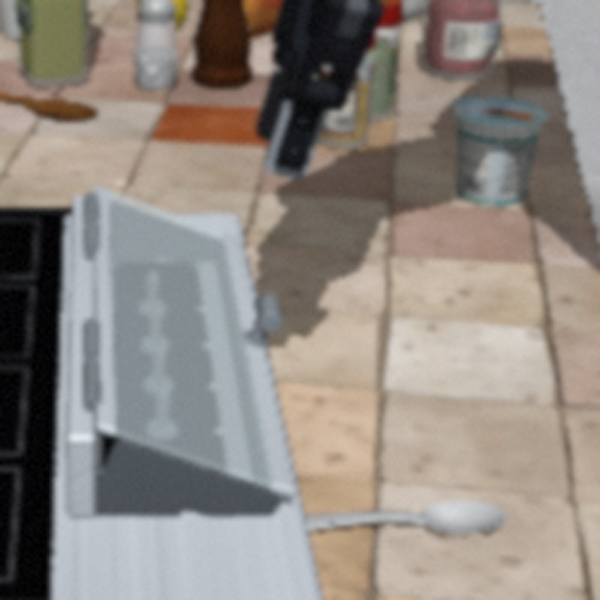

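```bash
python3 - <<'E'
from h import *
from station import manip
s=manip.sense();p=s["tcp_pos"];q=R.from_quat(s["tool_rot"])
d=dict(np.load("pics/side1.npz"))
for a in(0,.008,.017,.025):
    P=[p+q.apply([x,a,z]) for z in(.0225,-.0225) for x in(-.011,.011)]
    print(a,((proj(d,P)-[300,130])*3).round().tolist())
E
```

```text
0 [[315.0, 152.0], [272.0, 142.0], [304.0, 123.0], [264.0, 114.0]]
0.008 [[310.0, 167.0], [268.0, 157.0], [299.0, 137.0], [259.0, 128.0]]
0.017 [[305.0, 183.0], [263.0, 173.0], [294.0, 153.0], [254.0, 143.0]]
0.025 [[300.0, 198.0], [258.0, 188.0], [290.0, 167.0], [250.0, 157.0]]
```

```bash
python3 - <<'E'
from h import *
k=w(-.165,.0012,.084);yd=ori(.25).apply([0,1,0])
rows([(k-yd*.04,ori(.25),4.5),(k-yd*.003,ori(.25),4.5)])
E
```

```text
t 1.67 tray tcp [-168.     8.5  190.5] y [ 0.243  0.006 -0.97 ] z [0.002 1.    0.007] F [0.1 0.1 1. ] gap 45.1 q [-0.27  0.35  2.05  0.22  0.54 -2.2 ]
-2.31,6.40,-0.78,-0.01,-0.00,-0.00,4.50   |d| 6.4 ang 0.5
-2.29,10.10,-0.80,-0.01,-0.00,-0.00,4.50   |d| 10.1 ang 0.5
```

```bash
python3 -m handwheel '[-2.3,2,-0.8,0,0,0,4.5,-2.3,4,-0.8,0,0,0,4.5,-2.3,6,-0.8,0,0,0,4.5,-2.3,6.4,-0.8,0,0,0,4.5,-2.3,6.4,-0.8,0,0,0,4.5,-2.3,6.4,-0.8,0,0,0,4.5]'; python3 - <<'E'
from h import *
from station import manip
k=w(-.165,.0012,.084);yd=ori(.25).apply([0,1,0])
rows([(k-yd*.003,ori(.25),4.5)])
d=manip.snapshot("wrist");cv2.imwrite("pics/wrist2.png",d["frame"][:,:,::-1])
rows([(k-yd*.003,ori(.25),4.5)])
E
```

```text
t: 2.17
tcp_pos: [0.4596, 0.0127, 0.1235]
tool_rot: [-0.688, -0.152, -0.02, 0.709]
force: [0.3, 0.3, 0.2]
finger_gap: 0.528
t 2.17 tray tcp [-173.9    1.7  123.5] y [ 0.244  0.006 -0.97 ] z [-0.001  1.     0.006] F [0.3 0.3 0.2] gap 44.9 q [-0.29  0.5   2.12  0.38  0.33 -2.39]
-0.10,3.75,-0.08,-0.01,-0.00,-0.00,4.50   |d| 3.7 ang 0.4
t 2.22 tray tcp [-173.6    1.3  123.9] y [ 0.245  0.005 -0.969] z [-0.001  1.     0.005] F [ 1.1 -0.5  1. ] gap 44.5 q [-0.29  0.5   2.12  0.38  0.33 -2.4 ]
-0.15,3.78,-0.03,-0.01,-0.00,-0.00,4.50   |d| 3.8 ang 0.3
```

View pics/wrist2.png

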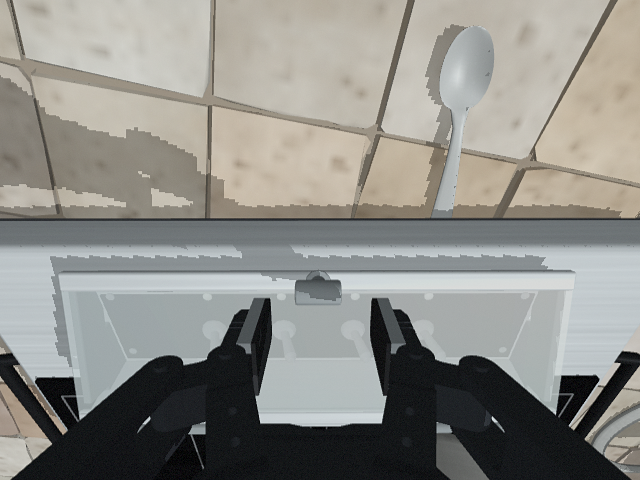

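```bash
python3 - <<'E'
from h import *
k=w(-.165,.0012,.084);yd=ori(.1).apply([0,1,0])
rows([(k-yd*.035,ori(.1),4.5),(k-yd*.003,ori(.1),4.5)])
E
```

```text
t 2.22 tray tcp [-173.6    1.3  123.9] y [ 0.245  0.005 -0.969] z [-0.001  1.     0.005] F [ 1.1 -0.5  1. ] gap 44.5 q [-0.29  0.5   2.12  0.38  0.33 -2.4 ]
0.37,0.62,-0.01,-0.01,-0.00,0.15,4.50   |d| 0.6 ang 8.5
-0.10,3.78,-0.03,-0.01,-0.00,0.15,4.50   |d| 3.8 ang 8.5
```

```bash
python3 -m handwheel '[0.4,0.6,0,0,0,0.08,4.5,0.4,0.6,0,0,0,0.15,4.5,0.1,2.2,0,0,0,0.15,4.5,-0.1,3.8,0,0,0,0.15,4.5,-0.1,3.8,0,0,0,0.15,4.5,-0.1,3.8,0,0,0,0.15,2.0,-0.1,3.8,0,0,0,0.15,2.0,-0.1,3.8,0,0,0,0.15,2.0,-0.1,3.8,0,0,0,0.15,2.0,-0.1,3.8,0,0,0,0.15,2.0]' 30; python3 - <<'E'
from h import *
from station import manip
rows([])
d=manip.snapshot("wrist");cv2.imwrite("pics/wrist3.png",d["frame"][:,:,::-1])
d=manip.snapshot("side");cv2.imwrite("pics/side3.png",cv2.resize(d["frame"][130:330,300:500,::-1],None,fx=3,fy=3,interpolation=2))
E
```

```text
t: 3.05
tcp_pos: [0.4682, 0.0131, 0.087]
tool_rot: [-0.698, -0.1, 0.031, 0.708]
force: [-1.4, 0.9, 8.0]
finger_gap: 0.27
t 3.05 tray tcp [-165.3    0.5   87. ] y [ 0.098  0.005 -0.995] z [0.002 1.    0.005] F [-1.4  0.9  8. ] gap 22.9 q [-0.24  0.59  2.02  0.11  0.44 -2.09]
```

View pics/wrist3.png

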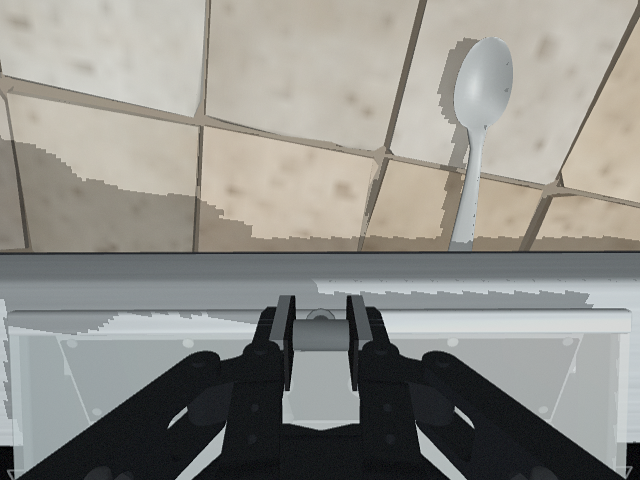

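View pics/side3.png

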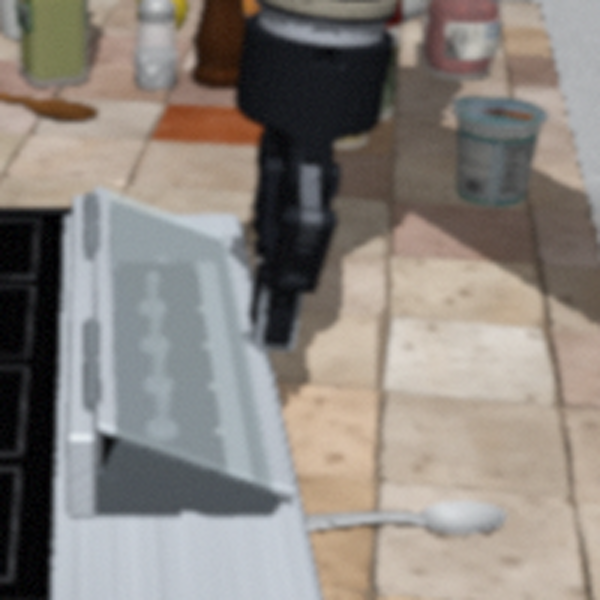

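```bash
cat >> h.py <<'E'
def arc(gs,t0=.1,t1=-.2,off=.003,y=.0005,gap=2.0,g1=2.4):
    out=[]
    for g in gs:
        t=t0+(t1-t0)*g/g1; a=g-.163
        yd=ori(t).apply([0,1,0]);out.append((w(-.068-.098*np.cos(a),y,.1+.098*np.sin(a))-yd*off,ori(t),gap))
    return out
E
python3 - <<'E'
from h import *
rows(arc(np.arange(1,11)*.12))
E
```

```text
t 3.15 tray tcp [-165.3    0.5   87. ] y [ 0.098  0.005 -0.995] z [0.001 1.    0.005] F [-1.3  0.8  6.8] gap 22.7 q [-0.24  0.59  2.02  0.11  0.44 -2.09]
0.03,-1.18,0.01,-0.01,-0.00,0.01,2.00   |d| 1.2 ang 0.8
0.17,-2.35,0.01,-0.01,-0.00,0.03,2.00   |d| 2.3 ang 1.6
0.45,-3.49,0.02,-0.01,-0.00,0.04,2.00   |d| 3.5 ang 2.5
0.86,-4.59,0.03,-0.01,-0.00,0.06,2.00   |d| 4.6 ang 3.3
1.40,-5.64,0.03,-0.01,-0.00,0.07,2.00   |d| 5.6 ang 4.2
2.07,-6.61,0.04,-0.01,-0.00,0.09,2.00   |d| 6.6 ang 5.1
2.84,-7.50,0.05,-0.01,-0.00,0.10,2.00   |d| 7.5 ang 5.9
3.72,-8.28,0.05,-0.01,-0.00,0.12,2.00   |d| 8.3 ang 6.8
4.68,-8.96,0.06,-0.01,-0.00,0.13,2.00   |d| 9.0 ang 7.6
5.72,-9.52,0.06,-0.01,-0.00,0.15,2.00   |d| 9.5 ang 8.5
```

```bash
python3 -m handwheel '[0,-1.2,0,0,0,0.01,2,0.2,-2.35,0,0,0,0.03,2,0.45,-3.5,0,0,0,0.04,2,0.85,-4.6,0,0,0,0.06,2,1.4,-5.65,0,0,0,0.07,2,2.05,-6.6,0,0,0,0.09,2,2.85,-7.5,0,0,0,0.1,2,3.7,-8.3,0,0,0,0.12,2,4.7,-8.95,0.05,0,0,0.13,2,5.7,-9.5,0.05,0,0,0.15,2]'; python3 - <<'E'
from h import *
from station import manip
rows(arc(1.2+np.arange(1,11)*.115))
d=manip.snapshot("side");cv2.imwrite("pics/side4.png",cv2.resize(d["frame"][100:330,270:500,::-1],None,fx=2.6,fy=2.6,interpolation=2))
E
```

```text
t: 3.98
tcp_pos: [0.5124, 0.0214, 0.1863]
tool_rot: [0.704, 0.045, -0.087, -0.704]
force: [-2.9, -2.2, -2.5]
finger_gap: 0.27
t 3.98 tray tcp [-120.4    0.5  186.3] y [-0.06   0.006 -0.998] z [0.001 1.    0.006] F [-2.9 -2.2 -2.5] gap 23.0 q [-0.17  0.49  1.73 -0.02  0.98 -1.91]
1.23,-0.70,0.01,-0.01,-0.00,0.00,2.00   |d| 1.2 ang 0.4
2.26,-1.16,0.01,-0.01,-0.00,0.02,2.00   |d| 2.3 ang 1.1
3.34,-1.50,0.01,-0.01,-0.00,0.03,2.00   |d| 3.3 ang 1.9
4.45,-1.71,0.02,-0.01,-0.00,0.05,2.00   |d| 4.5 ang 2.8
5.58,-1.80,0.02,-0.01,-0.00,0.06,2.00   |d| 5.6 ang 3.6
6.71,-1.75,0.02,-0.01,-0.00,0.08,2.00   |d| 6.7 ang 4.4
7.83,-1.58,0.02,-0.01,-0.00,0.09,2.00   |d| 7.8 ang 5.2
8.92,-1.28,0.02,-0.01,-0.00,0.11,2.00   |d| 8.9 ang 6.0
9.97,-0.86,0.01,-0.01,-0.00,0.12,2.00   |d| 10.0 ang 6.9
10.96,-0.32,0.01,-0.01,-0.00,0.13,2.00   |d| 11.0 ang 7.7
```

View pics/side4.png

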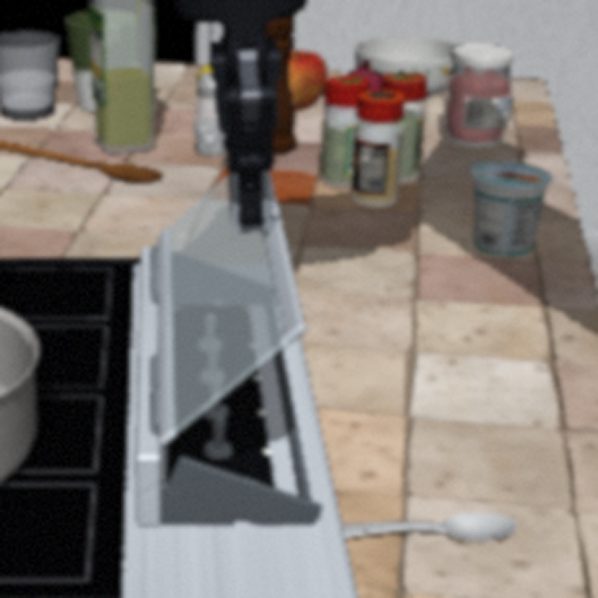

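```bash
python3 -m handwheel '[1,-0.6,0,0,0,0,2,2,-1.05,0,0,0,0.02,2,3.1,-1.4,0,0,0,0.03,2,4.2,-1.6,0,0,0,0.04,2,5.35,-1.7,0,0,0,0.06,2,6.5,-1.65,0,0,0,0.07,2,7.6,-1.5,0,0,0,0.08,2,8.7,-1.2,0,0,0,0.1,2,9.7,-0.75,0,0,0,0.11,2,10.7,-0.2,0,0,0,0.12,2]'; python3 - <<'E'
from h import *
from station import manip
rows(arc([2.35,2.4,2.44]))
d=manip.snapshot("side");cv2.imwrite("pics/side5.png",cv2.resize(d["frame"][100:330,200:430,::-1],None,fx=2.6,fy=2.6,interpolation=2))
E
```

```text
t: 4.87
tcp_pos: [0.622, 0.0422, 0.1847]
tool_rot: [0.705, 0.006, -0.125, -0.698]
force: [1.1, 2.0, 7.1]
finger_gap: 0.271
t 4.87 tray tcp [ -8.8   0.3 184.7] y [-0.168  0.006 -0.986] z [0.002 1.    0.005] F [1.1 2.  7.1] gap 23.0 q [-0.09  0.66  1.37 -0.04  1.27 -1.83]
-0.16,0.21,0.02,-0.01,-0.00,0.03,2.00   |d| 0.2 ang 1.5
0.27,0.43,0.02,-0.01,-0.00,0.03,2.00   |d| 0.4 ang 1.8
0.62,0.62,0.02,-0.01,-0.00,0.04,2.00   |d| 0.6 ang 2.1
```

View pics/side5.png

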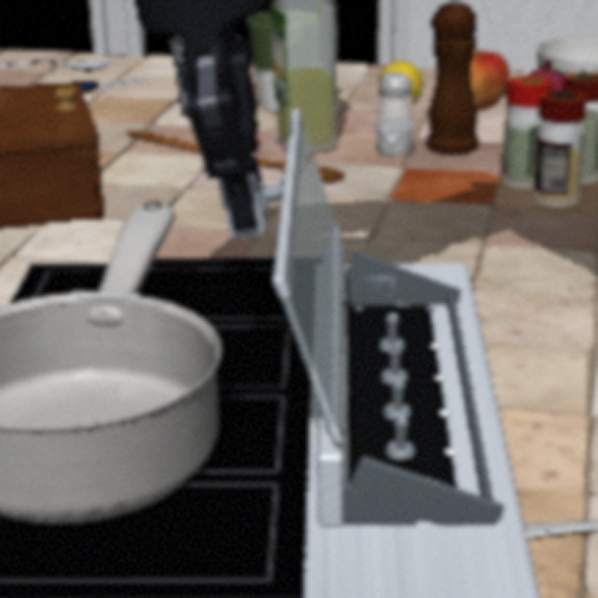

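```bash
python3 -m handwheel '[0.35,0.5,0,0,0,0.03,2,0.6,0.65,0,0,0,0.04,2,0.6,0.65,0,0,0,0.04,2,0.6,0.65,0,0,0,0.04,5,0.6,0.65,0,0,0,0.04,5,0.6,0.65,0,0,0,0.04,5,0.7,0,0,0,0,0.04,5,0.9,-2,0,0,0,0.04,5,0.9,-5,0,0,0,0.04,5,0.9,-8,0,0,0,0.04,5]'; python3 - <<'E'
from h import *
from station import manip
d=manip.snapshot("side");cv2.imwrite("pics/side6.png",cv2.resize(d["frame"][100:330,200:430,::-1],None,fx=2.6,fy=2.6,interpolation=2))
np.savez("pics/side6.npz",**d)
for g in (2.2,2.3,2.45):
    a=g-.38; P=[w(-.068-.102*np.cos(a),y,.1+.102*np.sin(a)) for y in(.15,-.15)]+[w(-.068-.098*np.cos(g-.163),0,.1+.098*np.sin(g-.163))]
    print(g,((proj(d,P)-[200,100])*2.6).round().tolist())
rows([(w(-.068,0,.28),ori(0),1.5),(w(-.15,.108,.25),ori(0),0),(w(-.104,.108,.12),ori(0),0)])
E
```

```text
t: 5.75
tcp_pos: [0.6415, 0.0453, 0.2596]
tool_rot: [0.705, -0.011, -0.142, -0.695]
force: [1.2, -1.1, 0.1]
finger_gap: 0.584
2.2 [[291.0, 274.0], [304.0, 105.0], [267.0, 194.0]]
2.3 [[272.0, 280.0], [290.0, 110.0], [253.0, 202.0]]
2.45 [[244.0, 292.0], [270.0, 119.0], [234.0, 216.0]]
t 5.8 tray tcp [ 15.4  -1.2 267.2] y [-0.201  0.003 -0.98 ] z [0.001 1.    0.002] F [ 3.  -0.5  4.7] gap 50.0 q [-0.08  0.63  1.2  -0.05  1.51 -1.83]
-8.43,0.42,0.11,-0.00,-0.00,-0.20,1.50   |d| 8.4 ang 11.6
-15.87,5.04,10.89,-0.00,-0.00,-0.20,0.00   |d| 15.9 ang 11.6
-8.75,16.85,10.87,-0.00,-0.00,-0.20,0.00   |d| 16.9 ang 11.6
```

View pics/side6.png

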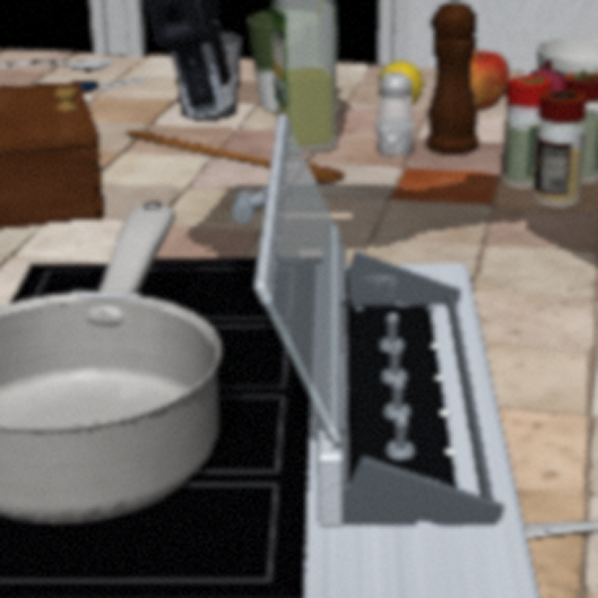

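```bash
python3 -m handwheel '[-4,0.5,2,0,0,-0.1,0,-8,1,5,0,0,-0.2,0,-12,3,8.5,0,0,-0.2,0,-15.5,5,10.9,0,0,-0.2,0,-15.5,5,10.9,0,0,-0.2,0,-14,8,10.9,0,0,-0.2,0,-11.5,12,10.9,0,0,-0.2,0,-8.8,15.5,10.9,0,0,-0.2,0,-8.8,15.5,10.9,0,0,-0.2,0,-8.8,15.5,10.9,0,0,-0.2,0]'; python3 - <<'E'
from h import *
from station import manip
rows([(w(-.104,.108,.091),ori(0),0),(w(-.104,.108,.067),ori(0),0)])
d=manip.snapshot("side");cv2.imwrite("pics/side7.png",cv2.resize(d["frame"][80:330,250:500,::-1],None,fx=2.4,fy=2.4,interpolation=2))
d=manip.snapshot("wrist");cv2.imwrite("pics/wrist7.png",d["frame"][:,:,::-1])
E
```

```text
t: 6.63
tcp_pos: [0.5043, 0.1311, 0.1247]
tool_rot: [-0.702, -0.059, 0.073, 0.706]
force: [-0.2, -1.0, -0.4]
finger_gap: -0.0
t 6.63 tray tcp [-107.8  109.7  124.7] y [-0.019  0.006 -1.   ] z [0.002 1.    0.006] F [-0.2 -1.  -0.4] gap -0.0 q [ 0.04  0.58  1.79  0.    0.79 -1.72]
0.45,3.36,-0.19,-0.01,-0.00,-0.02,0.00   |d| 3.4 ang 1.2
0.49,5.76,-0.20,-0.01,-0.00,-0.02,0.00   |d| 5.8 ang 1.2
```

View pics/side7.png

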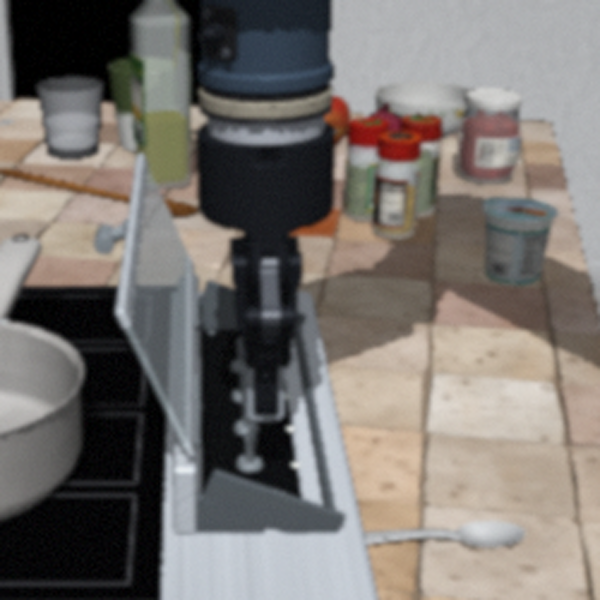

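View pics/wrist7.png

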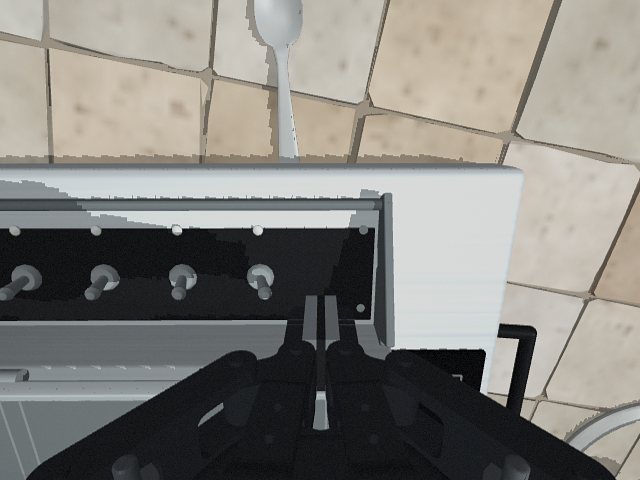

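```bash
python3 -m handwheel '[0.3,2,-0.6,0,0,-0.02,0,0.3,4,-0.7,0,0,-0.02,0,0.3,5,-0.7,0,0,-0.02,0,0.3,5.4,-0.7,0,0,-0.02,0,0.3,5.4,-0.7,0,0,-0.02,0,0.3,5.4,-0.7,0,0,-0.02,0]'; python3 -c "
from h import *
rows([(w(-.104,.102,.067),ori(0),0)])"
```

```text
t: 7.23
tcp_pos: [0.5094, 0.1252, 0.0747]
tool_rot: [-0.702, -0.069, 0.063, 0.706]
force: [-0.6, -0.1, 0.2]
finger_gap: 0.001
t 7.23 tray tcp [-103.9  102.9   74.7] y [ 0.009  0.005 -1.   ] z [0.001 1.    0.005] F [-0.6 -0.1  0.2] gap 0.1 q [ 0.02  0.67  1.82  0.01  0.64 -1.74]
-0.02,0.77,-0.09,-0.01,-0.00,0.01,0.00   |d| 0.8 ang 0.6
```

```bash
python3 -m handwheel '[0,0.3,0,0,0,0,0,0,0.3,0,0,0,0,0,0,0.3,0,0,0,0,0]'; python3 -m handwheel '[0,0.2,0,0,0,0,0,0,0.2,0,0,0,0,0]';  python3 -m handwheel '[0,0.1,0,0,0,0,0,0,0.1,0,0,0,0,0]'
```

```text
t: 7.48
tcp_pos: [0.5091, 0.1252, 0.0709]
tool_rot: [-0.702, -0.069, 0.063, 0.706]
force: [0.4, 0.0, -0.6]
finger_gap: -0.0
t: 7.65
tcp_pos: [0.5092, 0.1252, 0.0686]
tool_rot: [-0.702, -0.068, 0.063, 0.706]
force: [0.3, -0.0, 0.9]
finger_gap: 0.001
t: 7.82
tcp_pos: [0.5092, 0.1252, 0.0685]
tool_rot: [-0.702, -0.069, 0.063, 0.706]
force: [-0.3, -0.4, 9.7]
finger_gap: 0.005
```

```bash
python3 -m handwheel '[0,-1,0,0,0,0,0,0,-2,0,0,0,0,0,0,-2.5,0,0,0,0,0,0,-2.5,0,0,0,0,0,0,-2.5,0,0,0,0,0]'; python3 -c "
from h import *
rows([(w(-.104,-.105,.0924),ori(0),0)])"
```

```text
t: 8.23
tcp_pos: [0.509, 0.125, 0.0929]
tool_rot: [-0.702, -0.069, 0.063, 0.706]
force: [-0.1, 0.6, -0.5]
finger_gap: 0.004
t 8.23 tray tcp [-104.4  102.8   92.9] y [ 0.008  0.005 -1.   ] z [0.001 1.    0.005] F [-0.1  0.6 -0.5] gap 0.3 q [ 0.02  0.64  1.82  0.01  0.68 -1.74]
0.06,-0.06,-20.78,-0.01,-0.00,0.01,0.00   |d| 20.8 ang 0.6
```

```bash
python3 -m handwheel '[0,0,-1,0,0,0,0,0,0,-2,0,0,0,0,0,0,-3,0,0,0,0,0,0,-4,0,0,0,0,0,0,-5,0,0,0,0,0,0,-6,0,0,0,0,0,0,-7,0,0,0,0,0,-0.05,-8,0,0,0,0,0,-0.05,-9,0,0,0,0,0,-0.05,-10,0,0,0,0]'; python3 -c "
from h import *
rows([(w(-.104,-.106,.0924),ori(0),0)])"
```

```text
t: 9.07
tcp_pos: [0.5275, 0.0256, 0.0924]
tool_rot: [-0.702, -0.068, 0.063, 0.706]
force: [-0.3, 0.1, -0.4]
finger_gap: -0.0
t 9.07 tray tcp [-104.8    1.7   92.4] y [ 0.007  0.005 -1.   ] z [0.002 1.    0.005] F [-0.3  0.1 -0.4] gap -0.0 q [-0.17  0.64  1.81  0.01  0.69 -1.93]
0.09,-0.06,-10.77,-0.01,-0.00,0.01,0.00   |d| 10.8 ang 0.5
```

```bash
python3 -m handwheel '[0.05,0,-1,0,0,0,0,0.05,0,-2,0,0,0,0,0.05,0,-3,0,0,0,0,0.05,0,-4,0,0,0,0,0.05,0,-5,0,0,0,0,0.05,0,-6,0,0,0,0,0.05,-0.05,-7,0,0,0,0,0.05,-0.05,-8,0,0,0,0,0.05,-0.05,-9,0,0,0,0,0.05,-0.05,-10,0,0,0,0]'; python3 -m handwheel '[0,0,-0.8,0,0,0,0,0,0,-0.8,0,0,0,0,0,0,-0.8,0,0,0,0]'; python3 - <<'E'
from h import *
from station import manip
rows([])
d=manip.snapshot("wrist");cv2.imwrite("pics/wrist8.png",d["frame"][:,:,::-1])
d=manip.snapshot("side");cv2.imwrite("pics/side8.png",cv2.resize(d["frame"][80:330,250:500,::-1],None,fx=2.4,fy=2.4,interpolation=2))
E
```

```text
t: 9.9
tcp_pos: [0.5465, -0.0726, 0.0923]
tool_rot: [-0.702, -0.068, 0.064, 0.706]
force: [0.5, -0.6, -0.3]
finger_gap: 0.002
t: 10.15
tcp_pos: [0.5478, -0.0799, 0.0922]
tool_rot: [-0.702, -0.068, 0.063, 0.706]
force: [-0.2, -0.5, 0.4]
finger_gap: 0.003
t 10.15 tray tcp [-104.5 -105.7   92.2] y [ 0.007  0.006 -1.   ] z [0.002 1.    0.006] F [-0.2 -0.5  0.4] gap 0.3 q [-0.35  0.66  1.74  0.01  0.74 -2.12]
```

View pics/wrist8.png

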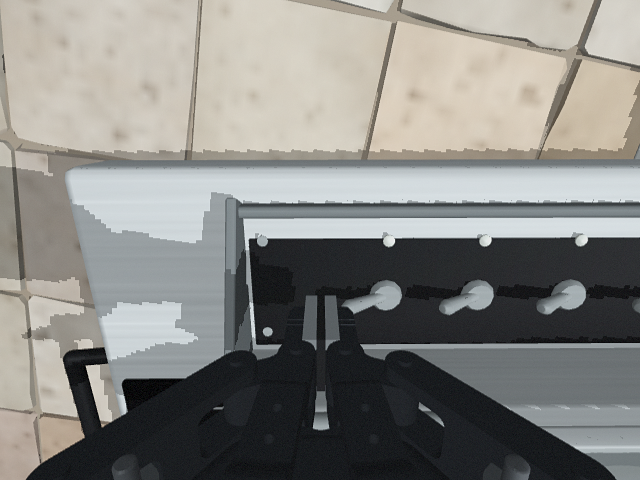

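View pics/side8.png

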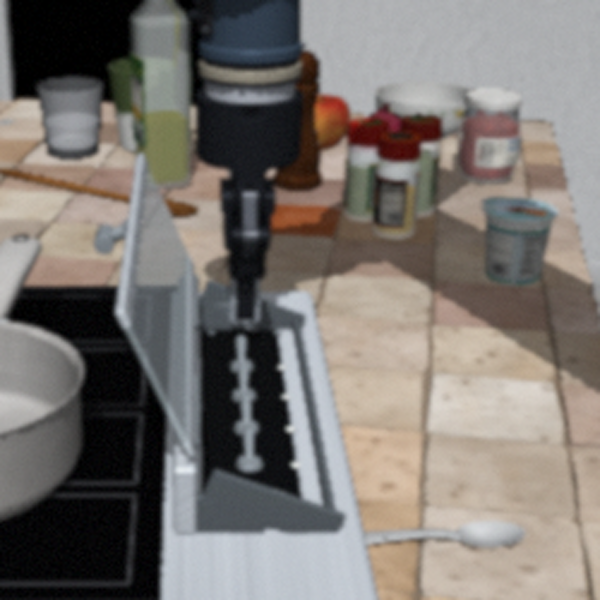

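```bash
python3 - <<'E'
from h import *
P,O,g=arc([2.38])[0];yd=O.apply([0,1,0])
rows([(w(-.104,-.106,.29),ori(0),0),(P-yd*.09,O,5),(P-yd*.05,O,5)])
E
```

```text
t 10.25 tray tcp [-104.7 -104.8   92.2] y [ 0.007  0.006 -1.   ] z [0.001 1.    0.006] F [ 0.5  0.2 -0.1] gap 0.2 q [-0.35  0.66  1.74  0.01  0.74 -2.12]
0.20,-19.78,-0.00,-0.01,-0.00,0.01,0.00   |d| 19.8 ang 0.5
11.50,-17.59,10.65,-0.01,-0.00,0.20,5.00   |d| 17.6 ang 11.7
10.69,-13.67,10.63,-0.01,-0.00,0.20,5.00   |d| 13.7 ang 11.7
```

```bash
python3 -m handwheel '[0,-3,0,0,0,0,0,0,-7,0,0,0,0,0,0,-11,0,0,0,0,0,0,-15,0,0,0,0,0,0,-18,0,0,0,0,2,3,-18.5,3,0,0,0.1,5,6,-18.5,6,0,0,0.2,5,9,-18,9,0,0,0.2,5,11.5,-17.6,10.6,0,0,0.2,5,11.5,-17.6,10.6,0,0,0.2,5]'; python3 -m handwheel '[0,0,0,0,0,0,5,0,0,0,0,0,0,5,0,0,0,0,0,0,5]'; python3 - <<'E'
from h import *
from station import manip
P,O,g=arc([2.38])[0];yd=O.apply([0,1,0])
rows([(P-yd*.03,O,5),(P,O,5)])
for n in("top","side","wrist"):
    d=manip.snapshot(n);np.savez(f"pics/{n}9.npz",**d)
    k=proj(d,[w(-.068-.098*np.cos(2.38-.163),0,.1+.098*np.sin(2.38-.163))])[0];print(n,k)
    f=d["frame"][:,:,::-1]
    if n=="side":f=cv2.resize(f[80:330,200:450],None,fx=2.4,fy=2.4,interpolation=2);print((k-[200,80])*2.4)
    if n=="top":f=cv2.resize(f[200:350,200:400],None,fx=4,fy=4,interpolation=2);print((k-200)*4)
    cv2.imwrite(f"pics/{n}9.png",f)
E
```

```text
t: 11.08
tcp_pos: [0.6428, 0.0509, 0.2678]
tool_rot: [0.704, 0.001, -0.135, -0.697]
force: [0.4, -0.4, -0.5]
finger_gap: 0.581
t: 11.33
tcp_pos: [0.639, 0.0442, 0.2697]
tool_rot: [0.705, -0.003, -0.134, -0.696]
force: [0.1, 1.2, 0.3]
finger_gap: 0.587
t 11.33 tray tcp [  8.3  -0.8 269.7] y [-0.193  0.006 -0.981] z [0.002 1.    0.005] F [0.1 1.2 0.3] gap 49.9 q [-0.08  0.61  1.22 -0.05  1.5  -1.83]
0.08,6.01,0.10,-0.01,-0.00,0.00,5.00   |d| 6.0 ang 0.4
0.07,9.01,0.08,-0.01,-0.00,0.00,5.00   |d| 9.0 ang 0.4
top [327.04890516 219.151327  ]
[508.19562065  76.60530801]
side [293.44238128 180.3649548 ]
[224.26171508 240.87589152]
wrist [320.11070261 257.31653694]
```

View pics/side9.png

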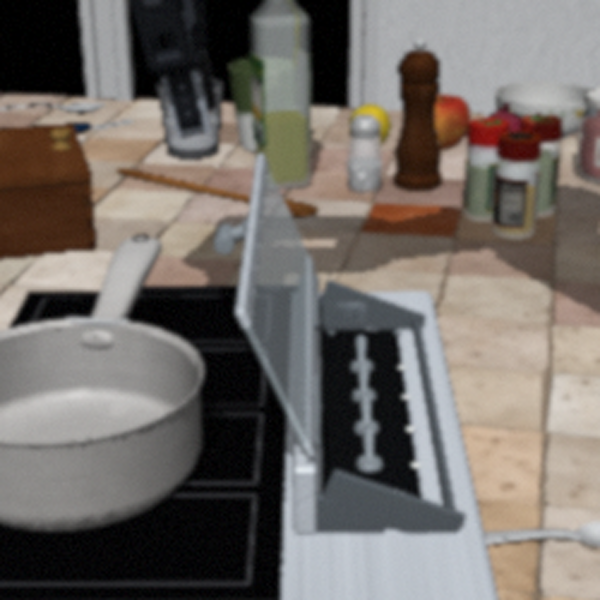

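View pics/top9.png

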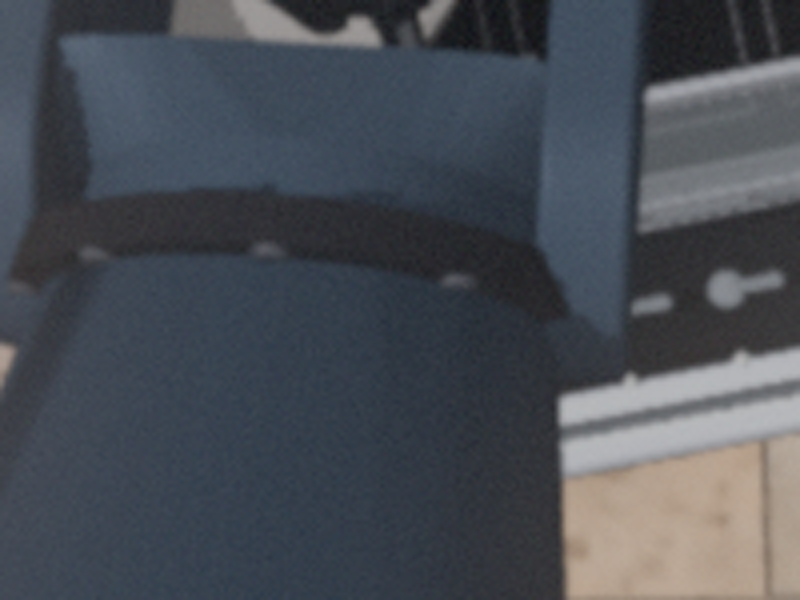

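View pics/wrist9.png

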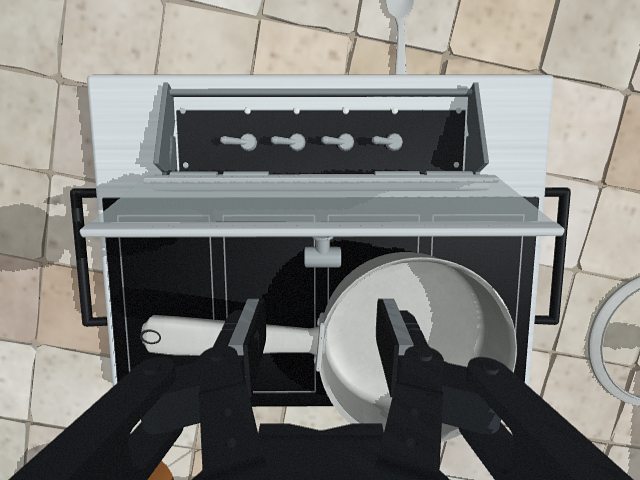

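```bash
python3 -m handwheel '[0.1,3,0.1,0,0,0,5,0.1,6,0.1,0,0,0,5,0.1,8,0.1,0,0,0,5,0.1,8.9,0.1,0,0,0,5,0.1,8.9,0.1,0,0,0,5,0.1,8.9,0.1,0,0,0,2,0.1,8.9,0.1,0,0,0,2,0.1,8.9,0.1,0,0,0,2,0.1,8.9,0.1,0,0,0,2,0.1,8.9,0.1,0,0,0,2]' 30; python3 - <<'E'
from h import *
rows(arc(2.38-np.arange(1,11)*.12))
E
```

```text
t: 12.32
tcp_pos: [0.6257, 0.0429, 0.1839]
tool_rot: [0.706, -0.001, -0.132, -0.696]
force: [2.2, -2.6, 4.4]
finger_gap: 0.273
t 12.32 tray tcp [ -5.    0.3 183.9] y [-0.187  0.004 -0.982] z [0.001 1.    0.003] F [ 2.2 -2.6  4.4] gap 23.2 q [-0.09  0.68  1.35 -0.05  1.3  -1.83]
-1.37,-0.13,0.01,-0.00,-0.00,-0.01,2.00   |d| 1.4 ang 0.4
-2.51,-0.45,0.02,-0.00,-0.00,-0.02,2.00   |d| 2.5 ang 1.2
-3.67,-0.64,0.02,-0.00,-0.00,-0.04,2.00   |d| 3.7 ang 2.1
-4.85,-0.68,0.01,-0.00,-0.00,-0.05,2.00   |d| 4.9 ang 2.9
-6.03,-0.58,0.01,-0.00,-0.00,-0.07,2.00   |d| 6.0 ang 3.8
-7.18,-0.35,0.01,-0.00,-0.00,-0.08,2.00   |d| 7.2 ang 4.6
-8.30,0.02,0.01,-0.00,-0.00,-0.10,2.00   |d| 8.3 ang 5.5
-9.37,0.53,0.01,-0.00,-0.00,-0.11,2.00   |d| 9.4 ang 6.4
-10.37,1.15,0.01,-0.00,-0.00,-0.13,2.00   |d| 10.4 ang 7.2
-11.28,1.90,0.00,-0.00,-0.00,-0.14,2.00   |d| 11.3 ang 8.1
```

```bash
python3 - <<'E'
from h import *
rows(arc(2.38-np.arange(1,11)*.12,off=.005))
E
python3 -m handwheel '[-1.3,-0.3,0,0,0,-0.01,2,-2.5,-0.65,0,0,0,-0.02,2,-3.7,-0.85,0,0,0,-0.04,2,-4.85,-0.9,0,0,0,-0.05,2,-6,-0.8,0,0,0,-0.07,2,-7.2,-0.55,0,0,0,-0.08,2,-8.3,-0.2,0,0,0,-0.1,2,-9.4,0.3,0,0,0,-0.11,2,-10.35,0.95,0,0,0,-0.13,2,-11.25,1.7,0,0,0,-0.14,2]'; python3 - <<'E'
from h import *
from station import manip
rows(arc(1.18-np.arange(1,11)*.12,off=.005))
d=manip.snapshot("side");cv2.imwrite("pics/side10.png",cv2.resize(d["frame"][80:330,250:500,::-1],None,fx=2.4,fy=2.4,interpolation=2))
E
```

```text
t 12.32 tray tcp [ -5.    0.3 183.9] y [-0.187  0.004 -0.982] z [0.001 1.    0.003] F [ 2.2 -2.6  4.4] gap 23.2 q [-0.09  0.68  1.35 -0.05  1.3  -1.83]
-1.37,-0.33,0.02,-0.00,-0.00,-0.01,2.00   |d| 1.4 ang 0.4
-2.51,-0.65,0.02,-0.00,-0.00,-0.02,2.00   |d| 2.5 ang 1.2
-3.68,-0.84,0.02,-0.00,-0.00,-0.04,2.00   |d| 3.7 ang 2.1
-4.86,-0.88,0.02,-0.00,-0.00,-0.05,2.00   |d| 4.9 ang 2.9
-6.04,-0.78,0.01,-0.00,-0.00,-0.07,2.00   |d| 6.0 ang 3.8
-7.20,-0.55,0.01,-0.00,-0.00,-0.08,2.00   |d| 7.2 ang 4.6
-8.32,-0.17,0.01,-0.00,-0.00,-0.10,2.00   |d| 8.3 ang 5.5
-9.39,0.33,0.01,-0.00,-0.00,-0.11,2.00   |d| 9.4 ang 6.4
-10.39,0.96,0.01,-0.00,-0.00,-0.13,2.00   |d| 10.4 ang 7.2
-11.31,1.70,0.00,-0.00,-0.00,-0.14,2.00   |d| 11.3 ang 8.1
t: 13.15
tcp_pos: [0.514, 0.0218, 0.1887]
tool_rot: [0.704, 0.05, -0.082, -0.703]
force: [1.6, -1.4, 2.9]
finger_gap: 0.273
t 13.15 tray tcp [-118.7    0.5  188.7] y [-0.046  0.003 -0.999] z [0.001 1.    0.003] F [ 1.6 -1.4  2.9] gap 23.2 q [-0.17  0.48  1.74 -0.02  0.97 -1.92]
-0.99,0.76,-0.00,-0.00,-0.00,-0.01,2.00   |d| 1.0 ang 0.8
-1.83,1.58,-0.00,-0.00,-0.00,-0.03,2.00   |d| 1.8 ang 1.6
-2.57,2.50,-0.01,-0.00,-0.00,-0.04,2.00   |d| 2.6 ang 2.5
-3.20,3.50,-0.01,-0.00,-0.00,-0.06,2.00   |d| 3.5 ang 3.4
-3.69,4.57,-0.02,-0.00,-0.00,-0.07,2.00   |d| 4.6 ang 4.2
-4.06,5.69,-0.02,-0.00,-0.00,-0.09,2.00   |d| 5.7 ang 5.1
-4.29,6.85,-0.02,-0.00,-0.00,-0.10,2.00   |d| 6.8 ang 5.9
-4.38,8.02,-0.03,-0.00,-0.00,-0.12,2.00   |d| 8.0 ang 6.8
-4.33,9.20,-0.03,-0.00,-0.00,-0.13,2.00   |d| 9.2 ang 7.6
-4.14,10.35,-0.03,-0.00,-0.00,-0.15,2.00   |d| 10.4 ang 8.5
```

View pics/side10.png

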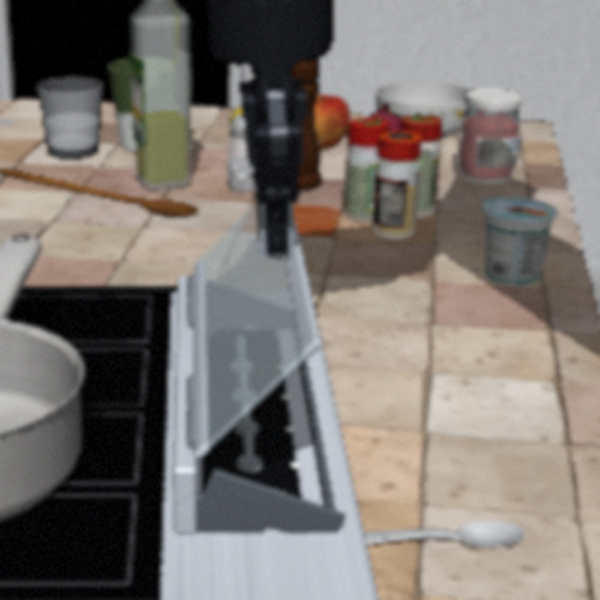

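```bash
python3 -m handwheel '[-0.95,0.75,0,0,0,-0.01,2,-1.8,1.6,0,0,0,-0.03,2,-2.55,2.5,0,0,0,-0.04,2,-3.2,3.5,0,0,0,-0.06,2,-3.7,4.55,0,0,0,-0.07,2,-4.05,5.7,0,0,0,-0.09,2,-4.3,6.85,0,0,0,-0.1,2,-4.35,8,0,0,0,-0.12,2,-4.3,9.2,0,0,0,-0.13,2,-4.15,10.3,0,0,0,-0.15,2]'; python3 - <<'E'
from h import *
from station import manip
rows(arc([0,-.03],off=.005))
d=manip.snapshot("side");cv2.imwrite("pics/side11.png",cv2.resize(d["frame"][130:330,300:500,::-1],None,fx=3,fy=3,interpolation=2))
E
```

```text
t: 14.03
tcp_pos: [0.4666, 0.0129, 0.0863]
tool_rot: [-0.699, -0.1, 0.032, 0.708]
force: [-1.7, -6.3, 2.0]
finger_gap: 0.272
t 14.03 tray tcp [-167.     0.6   86.3] y [ 0.098  0.003 -0.995] z [0.001 1.    0.004] F [-1.7 -6.3  2. ] gap 23.1 q [-0.24  0.59  2.03  0.1   0.44 -2.09]
0.20,-0.25,-0.01,-0.00,-0.00,-0.00,2.00   |d| 0.3 ang 0.2
0.22,0.04,-0.01,-0.00,-0.00,-0.01,2.00   |d| 0.2 ang 0.4
```

View pics/side11.png

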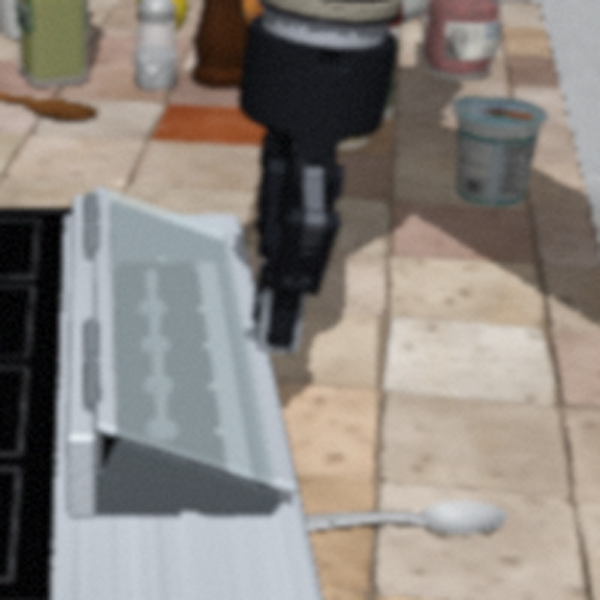

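```bash
python3 -m handwheel '[0.1,0.2,0,0,0,0,2,0.1,0.4,0,0,0,0,2,0.1,0.4,0,0,0,0,2]'; python3 -m handwheel '[0,-0.2,0,0,0,0,4.5,0,-0.2,0,0,0,0,4.5,0,-0.2,0,0,0,0,4.5,0,-0.2,0,0,0,0,4.5,0,-1,0,0,0,0,4.5,0,-3,0,0,0,0,4.5,0,-6,0,0,0,0,0,0,-6,0,0,0,0,0,0,-6,0,0,0,0,0,0,-6,0,0,0,0,0]';  python3 - <<'E'
from h import *
k=w(-.165,.0012,.0915);yd=ori(.1).apply([0,1,0])
rows([(k-yd*.026,ori(.1),0),(k-yd*.018,ori(.1),0)])
E
```

```text
t: 14.33
tcp_pos: [0.467, 0.0131, 0.0838]
tool_rot: [-0.699, -0.1, 0.032, 0.708]
force: [-7.7, -12.4, 13.9]
finger_gap: 0.269
t: 15.17
tcp_pos: [0.4617, 0.0132, 0.1422]
tool_rot: [-0.698, -0.1, 0.032, 0.708]
force: [-0.5, -0.5, -1.0]
finger_gap: 0.003
t 15.17 tray tcp [-171.7    1.8  142.2] y [ 0.097  0.005 -0.995] z [0.001 1.    0.005] F [-0.5 -0.5 -1. ] gap 0.3 q [-0.24  0.47  2.    0.08  0.59 -2.07]
0.17,2.51,-0.08,-0.01,-0.00,-0.00,0.00   |d| 2.5 ang 0.4
0.17,3.31,-0.08,-0.01,-0.00,-0.00,0.00   |d| 3.3 ang 0.4
```

```bash
python3 -m handwheel '[0.15,2,-0.1,0,0,0,0,0.15,2.9,-0.1,0,0,0,0,0.15,3.1,-0.1,0,0,0,0,0.15,3.3,-0.1,0,0,0,0,0.15,3.3,-0.1,0,0,0,0]'; python3 -m handwheel '[0,0.2,0,0,0,0,0,0,0.2,0,0,0,0,0]'; python3 -m handwheel '[0,0.1,0,0,0,0,0,0,0.1,0,0,0,0,0]'; python3 -c "
from h import *
rows([])"
```

```text
t: 15.58
tcp_pos: [0.466, 0.0133, 0.1086]
tool_rot: [-0.698, -0.099, 0.032, 0.709]
force: [0.1, 0.4, 0.4]
finger_gap: 0.002
t: 15.75
tcp_pos: [0.4668, 0.0132, 0.1075]
tool_rot: [-0.698, -0.1, 0.032, 0.708]
force: [-0.5, -0.5, 0.7]
finger_gap: 0.0
t: 15.92
tcp_pos: [0.4669, 0.0132, 0.1072]
tool_rot: [-0.698, -0.1, 0.031, 0.708]
force: [-1.5, 0.9, 6.0]
finger_gap: -0.002
t 15.92 tray tcp [-166.6    0.8  107.2] y [ 0.098  0.005 -0.995] z [0.001 1.    0.005] F [-1.5  0.9  6. ] gap -0.2 q [-0.24  0.55  2.01  0.1   0.49 -2.08]
```

```bash
python3 -m handwheel '[0,0.15,0,0,0,0,0,0,0.15,0,0,0,0,0,0,0.15,0,0,0,0,0]'; python3 -m handwheel '[0,-2,0,0,0,0,0,0,-6,0,0,0,0,0,0,-10,0,0,0,0,0,0,-14,3,0,0,0,0,0,-14,7,0,0,0,0,0,-14,11,0,0,0,0,0,-14,15,0,0,0,0,0,-14,19,0,0,0,0,0,-14,23,0,0,0,0,0,-14,23,0,0,0,0]'; python3 - <<'E'
from h import *
from station import manip
rows([])
for n in("top","side"):
    d=manip.snapshot(n);f=d["frame"][:,:,::-1]
    if n=="side":
        cv2.imwrite("pics/side12.png",cv2.resize(f[130:330,300:500],None,fx=3,fy=3,interpolation=2))
        f0=cv2.imread("pics/side0.png");cv2.imwrite("pics/side0c.png",cv2.resize(f0[130:330,300:500],None,fx=3,fy=3,interpolation=2))
        a=d["depth"][190:290,340:390];b=np.load("pics/side0.npz")["depth"][190:290,340:390];print("median depth diff",np.median(abs(a-b)))
    else: cv2.imwrite("pics/top12.png",f)
E
```

```text
t: 16.17
tcp_pos: [0.4669, 0.0132, 0.1069]
tool_rot: [-0.698, -0.1, 0.031, 0.708]
force: [-4.3, -0.9, 17.7]
finger_gap: -0.004
t: 17.0
tcp_pos: [0.409, 0.2418, 0.2462]
tool_rot: [-0.697, -0.103, 0.034, 0.709]
force: [0.1, -0.1, -1.1]
finger_gap: -0.003
t 17.0 tray tcp [-180.7  236.3  246.2] y [ 0.099  0.009 -0.995] z [-0.006  1.     0.008] F [ 0.1 -0.1 -1.1] gap -0.3 q [ 0.3   0.3   1.86 -0.    0.88 -1.46]
median depth diff 0.0015023649
```

View pics/side12.png

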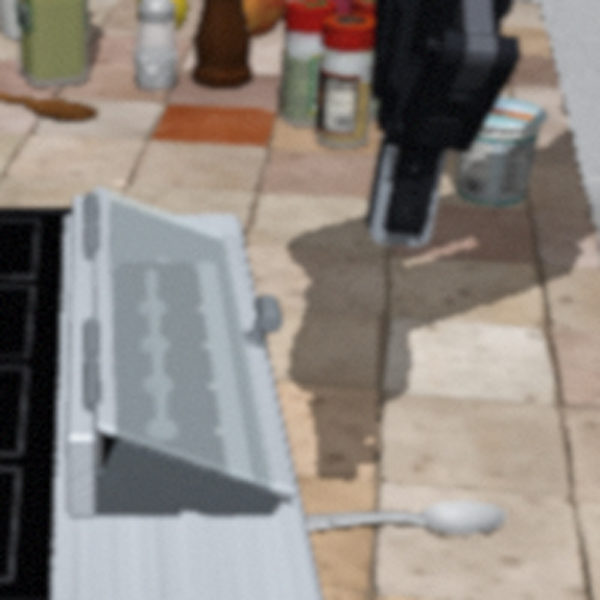

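View pics/side0c.png

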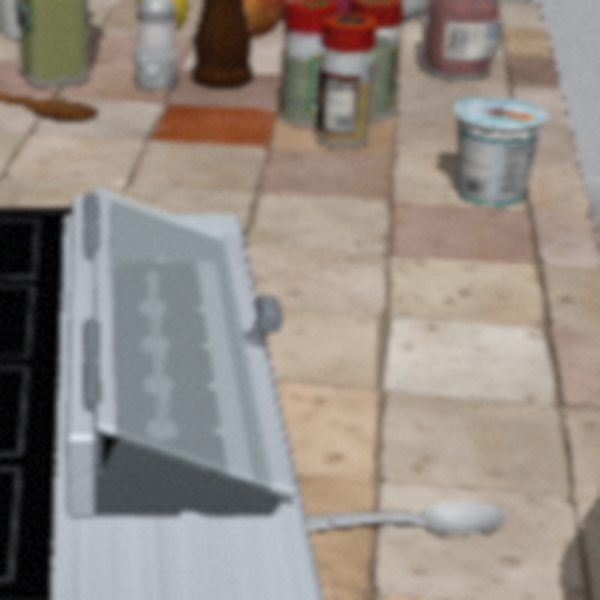

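View pics/top12.png

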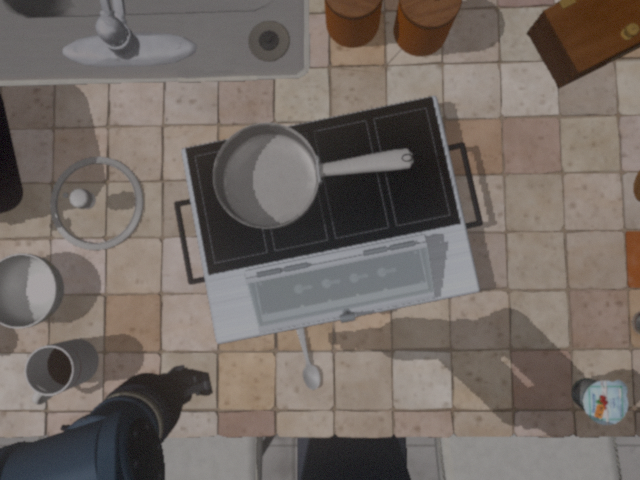

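The guard is in the same shut position as at the start: its near corner is at (290,490) and the knob at (267,315) in both crops. The pan hasn't moved, all four levers are laid to the right, and the robot is clear.

```bash
python3 -m handwheel '[0,0,0,0,0,0,0,0,0,0,0,0,0,0]'; python3 -c "
from station import manip
manip.sign_off()"
```

```text
t: 17.27
tcp_pos: [0.4114, 0.2347, 0.2455]
tool_rot: [-0.698, -0.099, 0.031, 0.708]
force: [-0.0, -0.2, -0.4]
finger_gap: -0.0
the job is handed in; nothing more can be done
```

The warming tray is shut down and the job was handed in at about 17.3 s, well inside the 64 s limit.

- **Guard opened:** I pinched the T-knob and swung the guard back to about 2.38 rad, past upright (1.95) and just short of its stop (2.45).
- **Switches swept:** With the fingers closed, I touched the deck once to set the height. Then I drew the fingertips along the row from left to right, about 24 mm above the deck, without lifting. The wrist picture showed all four levers laid over to the right.
- **Guard shut:** I brought the guard back by the knob and pressed it down, reading at most about 20 N. In the last side picture its near corner and knob match the starting shut position. In the last top picture the levers still lie to the right.
- **Pan:** It looks unmoved in the last top picture compared with the first.

No check failed. Measured depth over the guard area differs from the start picture by a median of 1.5 mm. The fingertips stand about 18.4 mm ahead of the TCP rather than the 17 mm given, and I corrected for that in the sweep height.

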